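Set the wide gauge between the rollers of the dough roller

ROBOT

A 6-joint arm with a two-finger parallel gripper is mounted at the origin on a cart in front of the work surface, level with it; the furniture and walls round the work are solid. World frame = base frame: x ahead of the robot, y to its left, z up, the work surface at z = 0. Lengths are in m, angles in rad, forces in N, time in s.
With the tool pointing down it reaches from about 0.3 to 0.875 m from the base axis. Payload 6.4 kg.
Tool frame: the origin (TCP) lies on the front face of the gripper's body, between the roots of the fingers; the fingertips stand 73 mm ahead of it and the grasp point (between the pads) lies ctrl.pinch_z ahead of it (ctrl.pinch_z is the distance from the TCP to the grasp point, in m); z points along the fingers, x is the direction in which the jaws open and shut, and the axes are right-handed (so a half turn about z gives the same grasp; the last joint's range is limited). The gripper opens to 85 mm and grips with 20 to 120 N. Pads are 22 mm wide; open, the fingers measure 114 mm over their backs; the gripper's body (76 mm by 85 mm) begins 54 mm behind the grasp point. The pads swing forward as they close: fully open they stand 13 mm farther back than shut.
Start: joints at [-1.349, 0.181, 1.607, -0, 1.354, -0.206], TCP at [0.239, -0.523, 0.304] pointing down, gripper open.
Joint ranges: [-2.99, 2.99], [-0.89, 2.07], [0.3, 2.58], [-1.14, 4.28], [0, 2.63], [-3.12, 3.12]. Speed limits (rad/s): [2.57, 2.57, 3.01, 3.14, 3.14, 3.14].

INTERFACE

Orientations are given as a unit quaternion [w, x, y, z].
In Python, from bench import ctrl gives the robot as it stands.
- The arm moves only by the tool move_arm, never from a script. Its argument "rows" is text: rows parted by semicolons, each of 7 numbers parted by spaces: the shift along the tool's x, y, z in cm, then the turn, a rotation vector about the tool's x, y, z in degrees, then the opening, from 0 (shut) to 1 (fully open). In form: x y z rx ry rz grip; .... A call has 1 to 20 rows; each row shifts and turns the commanded pose from where the row before left it, along the tool's axes as they then stand; what a row does not reach is not made up. A row lasts 1/10 s, in which the tool goes at most 50 mm and 8.59 degrees, less where a joint would pass 70% of its speed; a pose out of reach is approached as far as the arm can. A call with a gripper value outside its range is refused whole. The fingers move at their own pace and stop on an object; the grip force is fixed at half the most. Time passes only in rows, so rows that do not move let the fingers close. It gives the time, the measured TCP pose, the force and the opening at its end, in the units of the state.
- ctrl.get_obs(): the state, without advancing time (a new reading comes with each control period).
- ctrl.camera(name): name is "scene" or "side" or "wrist"; returns a dict with "color" (480x640x3 uint8, blue, green, red), "fx", "fy", "cx", "cy" (pixels), "k1" (the pictures are not rectified: a ray, as slopes to the right and down, at radius r is drawn at 1 + k1 r^2 times it, then the intrinsics apply), "rvec" (rotation vector, rad) and "tvec" (3), from world to camera coordinates, as OpenCV has them. Camera axes: x right, y down, z forward; pixel columns grow to the right and rows downward; lengths in m; the calibration is good to about 2 mm. A picture is of the moment at which its call begins. There is no depth.
- ctrl.hand_in(): hands the job in, once; it reports no verdict.
Trained networks look in the newest picture that a camera, given by its name, has taken for a name from the list of things; names that differ only in an ending like _2 or _b are one class to them, and where a whole thing is asked for, a point or a joint stands for the part that bears it (a point fixed in the world has none). Each returns a list of dicts, best first, with "confidence" (0 to 1); they miss things now and then, are a little off and sometimes report something else, mostly with a low value. They report only what shows in the picture. A call takes as long as a camera call. They do not tell look-alikes from the thing itself.
- ctrl.look_for(camera, query): "bbox" ([left, top, right, bottom] in pixels, round what is visible of it).
- ctrl.trace(camera, query): "region" (480x640 bool, what is visible of it) and "bbox" ([left, top, right, bottom] in pixels, round what is visible of it).
The state is a dict: "time_s": time; "q": joint angles; "dq": joint speeds; "joint_efforts": joint torques, N m; "eef_pos": TCP position; "eef_rot": TCP orientation; "wrist_force": force on the tool from outside, world axes, zero at the start; "torque": the same for the moment, N m; "opening": opening from 0.0 (shut) to 1.0 (fully open).
Only numpy, scipy, OpenCV 4.12 (cv2) and the standard library are available. Lean on these libraries where they do the work, as an engineer would, in place of code of your own. Each camera call takes 0.05 s, during which the arm holds its last target.

TASK

Before rolling out dough, the opening of the dough roller is checked with the wide gauge, the one with the long crossbar. Take it out of its stand by its upright grip, lower its blade between the two rollers until the crossbar rests flat on both wooden cheeks, and leave it there, keeping hold of it until it is home. Leave the narrow gauge in its stand.

Things in the scene. Friction and masses are not known exactly. Their poses are not given: they have to be found in the camera images.
- wide_gauge: T-shaped gauge to use, 150 g. Steel blade 8 mm thick (x), 64 wide (y), 60 long; dark wooden crossbar 28 (x) x 144 (y) mm at z 60-72; on it an upright wooden grip 20 (x) x 44 (y) mm at z 72-112, gripped across 20 mm. Origin: centre of the blade's lower edge, 12 mm above the worktop at the start, when it hangs in one of two equal light wooden stands (block 72 mm high). Either way round will do.
- narrow_gauge: The other gauge, to be left: same build and same grip, but its blade is 36 mm wide and its crossbar only 80 mm long. Origin and axes as for the wide gauge. It starts in the other stand.
- dough_roller: Fixed. Two still steel rollers 50 mm thick, 100 long (along y) between wooden cheeks 16 mm thick, 130 along x, flat tops at z 108 mm. Gap between rollers 20 mm at z 78, widening like a funnel to their tops at z 103, free below to z 16. Crank on the +y cheek. Origin: on the worktop under the gap's centre; x across the gap, z up. With the wide gauge home its origin is 48 mm above this one.
There are look-alikes about, which are no part of the job. Leave any yellow look-alike of the wide_gauge alone.

How it is judged:
At the end, for the whole second after the job is handed in: The wide gauge stands at rest in the roller gap with its crossbar on both cheeks: blade edge 48 mm (within 5 mm) above the worktop, within 14 mm across and 21 mm along the gap's centre, along the rollers within 15 degrees, upright within 6 degrees (z of wide_gauge in the frame of dough_roller between 0.043 and 0.053 m and x of wide_gauge in the frame of dough_roller between -0.014 and 0.014 m and y of wide_gauge in the frame of dough_roller between -0.021 and 0.021 m and angle between the y axis of wide_gauge and the y axis of dough_roller, either way round below 0.26 rad and angle between wide_gauge's own z axis and vertical below 0.1 rad and linear speed of wide_gauge below 0.02 m/s); the robot touches nothing.
It fails at once if the wide gauge is let go in the air instead of being lowered home (blade edge more than 75 mm above the worktop with no finger on it) (height (world z) of wide_gauge above 0.075 m and contact force between the fingers and wide_gauge below 0.05 N).
It fails at once if the narrow gauge is moved more than 30 mm (distance of narrow_gauge from where it was at the start of the episode above 0.03 m).
It also fails if it takes over 43 s, if anything falls off the work surface, if the arm or the gripper's body presses on something with over 40 N, if the wrist force passes 120 N, or if a joint passes its speed limit or range.

## Working session

There is one attempt and no reset: what is moved stays moved. The work goes in short steps, Python scripts to look and compute and a tool call to move; the robot and the scene stay as the last step left them, time stands still between calls to the robot, and variables do not carry over. Pictures are saved under pics/ and viewed, and the job is handed in when it is done.

Besides the shell and the picture viewer there is one more tool, called after ">>>" as name(argument=value, ...) on one line, values as JSON. move_arm: Moves the arm, as the interface text tells. Its arguments: {"type":"object","properties":{"rows":{"type":"string"}},"required":["rows"]}

```bash
mkdir -p pics; ls; cat > h.py <<'E'
import numpy as np, cv2
from bench import ctrl
def snap(n,f):
    c=ctrl.camera(n); cv2.imwrite('pics/'+f,c['color']); return c
def ray(c,u,v):
    d=np.array([(u-c['cx'])/c['fx'],(v-c['cy'])/c['fy']])
    s=d.copy()
    for _ in range(20): s=d/(1+c['k1']*(s@s))
    R=cv2.Rodrigues(np.array(c['rvec'],float))[0]; t=np.array(c['tvec'],float).ravel()
    return -R.T@t, R.T@np.array([s[0],s[1],1.])
def atz(c,u,v,z):
    o,d=ray(c,u,v); return o+d*(z-o[2])/d[2]
def proj(c,P):
    R=cv2.Rodrigues(np.array(c['rvec'],float))[0]; t=np.array(c['tvec'],float).ravel()
    p=(R@np.atleast_2d(P).T).T+t; s=p[:,:2]/p[:,2:]; s=s*(1+c['k1']*(s**2).sum(1,keepdims=True))
    return s*[c['fx'],c['fy']]+[c['cx'],c['cy']]
E
python3 - <<'E'
from h import *
for n in ['scene','side','wrist']:
    c=snap(n,n+'0.png'); o,_=ray(c,320,240); print(n,o,atz(c,320,240,0),c['k1'],c['fx'])
    for q in ['wide_gauge','narrow_gauge','dough_roller']:
        print(q,[(np.round(d['bbox']),round(d['confidence'],2)) for d in ctrl.look_for(n,q)])
print(ctrl.pinch_z,ctrl.get_obs())
E
```

```text
pics
scene [0.00161167 0.62006556 0.49053142] [ 0.50387878 -0.14351635  0.        ] -0.017900177616452108 449.31637194924895
wide_gauge [(array([288., 218., 358., 271.]), 0.65), (array([362., 192., 383., 220.]), 0.55)]
narrow_gauge [(array([328., 166., 350., 192.]), 0.8)]
dough_roller []
side [0.12986053 0.63418051 0.40634835] [ 5.21134420e-01 -1.45450426e-01 -5.55111512e-17] 0.0007984126988183109 508.9401575279459
wide_gauge [(array([297., 213., 387., 279.]), 0.88), (array([382., 171., 400., 214.]), 0.73)]
narrow_gauge [(array([328., 152., 351., 184.]), 0.94)]
dough_roller [(array([193., 240., 342., 383.]), 0.58)]
wrist [ 0.30043164 -0.49449864  0.37423247] [ 2.03744905e-01 -5.39802099e-01 -5.55111512e-17] -0.04281555189278376 400.61552524106696
wide_gauge []
narrow_gauge []
dough_roller []
0.0539 {'time_s': 0.6, 'q': array([-1.34932682e+00,  1.80776721e-01,  1.60699773e+00, -6.72408592e-06,
        1.35382665e+00, -2.06300968e-01]), 'dq': array([-2.91373727e-04,  5.52165479e-04,  1.74959851e-04,  7.53774073e-04,
        7.83384764e-04,  9.90084319e-05]), 'joint_efforts': array([-5.63237536e-04, -4.44593275e+01, -3.51515865e+01, -2.63221527e-04,
        1.04604362e-03, -1.05056537e-05]), 'eef_pos': array([ 0.23855077, -0.52319103,  0.30390266]), 'eef_rot': array([-6.27091454e-07,  8.41083979e-01, -5.40904557e-01, -5.31546207e-06]), 'wrist_force': array([-0.23478528,  1.02890811,  0.39770607]), 'torque': array([ 0.05210911,  0.05972141, -0.04816722]), 'opening': 1.004756395193851}
```

View pics/scene0.png

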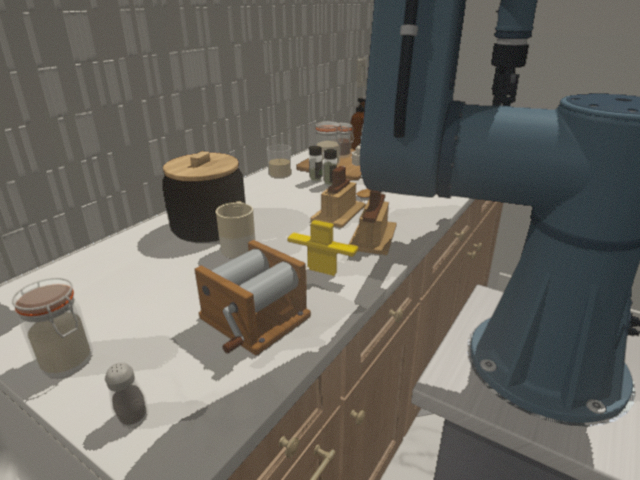

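View pics/side0.png

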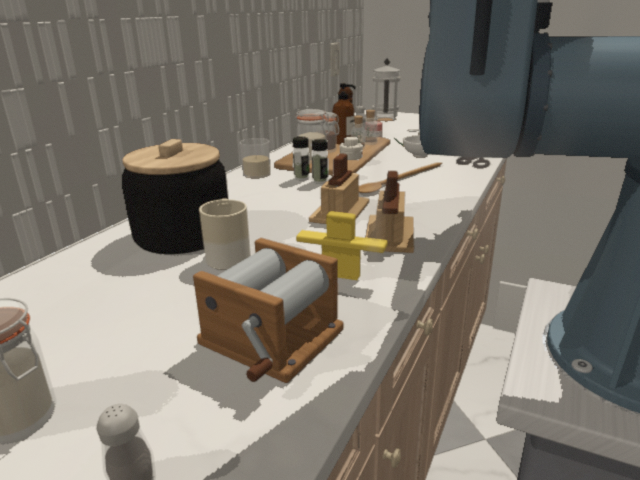

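View pics/wrist0.png

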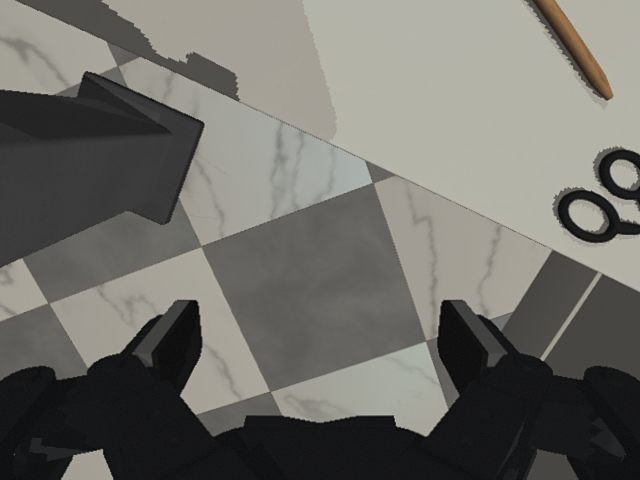

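The yellow look-alike is at about side (341,245). The two dark gauges sit in stands at side (391,205) and (340,185), and the roller is around (270,310). I'll zoom in to tell wide from narrow.

```bash
python3 - <<'E'
from h import *
a=cv2.imread('pics/side0.png')[140:260,295:425]; b=cv2.imread('pics/scene0.png')[155:255,305:405]
a=cv2.resize(a,None,fx=4.5,fy=4.5,interpolation=cv2.INTER_CUBIC)[:, :]
b=cv2.resize(b,None,fx=4.5,fy=4.5,interpolation=cv2.INTER_CUBIC)
cv2.imwrite('pics/z1.png',a);cv2.imwrite('pics/z2.png',b)
cv2.imwrite('pics/z3.png',cv2.resize(cv2.imread('pics/side0.png')[225:385,180:360],None,fx=3.6,fy=3.6,interpolation=cv2.INTER_CUBIC))
c=ctrl.camera('side')
for p in [(391,245),(340,220)]: print(atz(c,*p,0))
E
```

```text
[ 0.39180156 -0.17892174  0.        ]
[ 0.52644877 -0.24983577  0.        ]
```

View pics/z1.png

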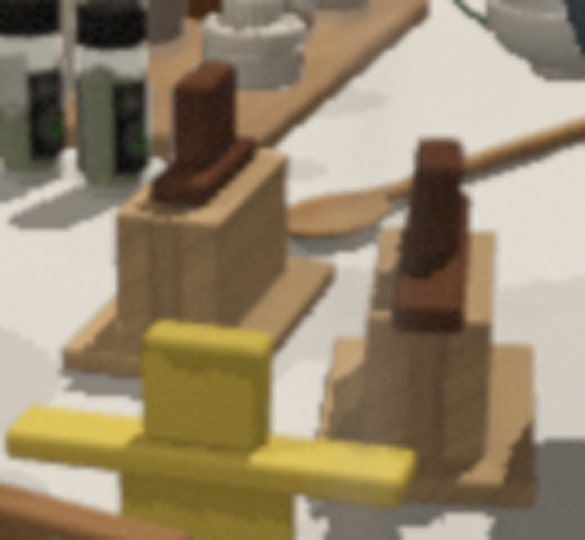

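View pics/z2.png

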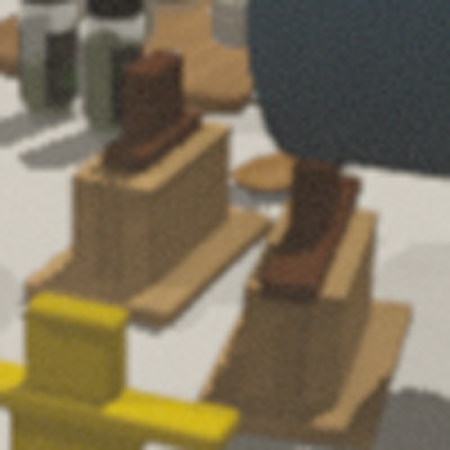

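View pics/z3.png

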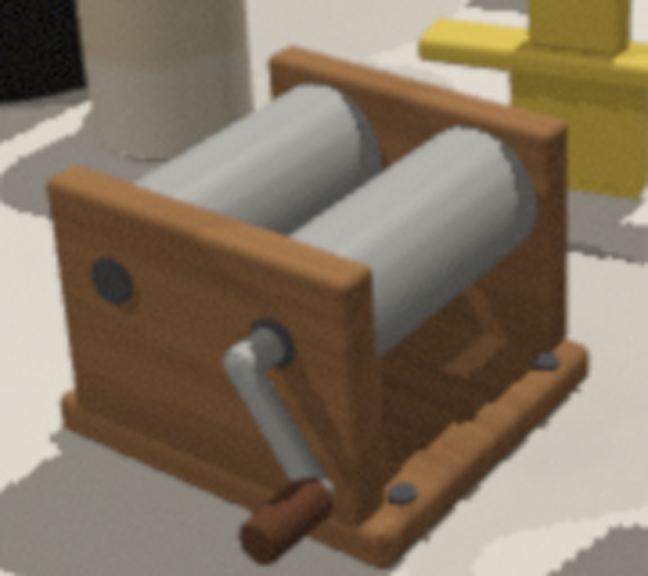

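```bash
cat >> h.py <<'E'
from scipy.spatial.transform import Rotation as Ro
from scipy.optimize import least_squares
def delta(pos,yaw=None,obs=None):
    """tool pointing down with tool x axis at world yaw; returns tool-frame shift cm and rotvec deg"""
    o=obs or ctrl.get_obs(); q=o['eef_rot']; R=Ro.from_quat([q[1],q[2],q[3],q[0]]).as_matrix()
    d=R.T@(np.array(pos)-o['eef_pos'])*100
    r=np.zeros(3)
    if yaw is not None:
        x=np.array([np.cos(yaw),np.sin(yaw),0]); z=np.array([0,0,-1.]); T=np.stack([x,np.cross(z,x),z],1)
        r=np.degrees(Ro.from_matrix(R.T@T).as_rotvec())
    return np.round(d,2),np.round(r,2)
def fit(obs,pts,x0):
    """obs: list of (cam, pixels Nx2, local pts Nx3)"""
    def f(p):
        Rz=Ro.from_euler('z',p[2]).as_matrix(); r=[]
        for c,px,L in obs: r.append((proj(c,(Rz@np.array(L).T).T+[p[0],p[1],0])-px).ravel())
        return np.concatenate(r)
    s=least_squares(f,x0,loss='soft_l1',f_scale=2); return s.x,f(s.x)
E
python3 - <<'E'
from h import *
c=ctrl.camera('side')
z=lambda u,v:(u/3.6+180,v/3.6+225)
px=np.array([z(50,180),z(368,282),z(565,122),z(285,47)])
L=[(-.065,.066,.108),(.065,.066,.108),(.065,-.066,.108),(-.065,-.066,.108)]
P=[atz(c,*p,.108) for p in px]; print(np.round(P,3))
for y0 in [0,1.57,3.14,-1.57]:
    p,r=fit([(c,px,L)],None,[*np.mean(P,0)[:2],y0]); print(p,np.abs(r).max())
z=lambda u,v:(u/4.5+295,v/4.5+140)
print('gaugefront top L/R',atz(c,*z(402,272),.084),atz(c,*z(462,275),.084),'grip top',atz(c,*z(440,142),.124))
o=ctrl.get_obs(); print(np.degrees(np.arctan2(-.91,.415)))
E
```

```text
[[0.513 0.215 0.108]
 [0.383 0.226 0.108]
 [0.372 0.104 0.108]
 [0.498 0.091 0.108]]
[ 0.45239426  0.1453091  -1.90374228] 72.22445500541721
[0.44226687 0.15492907 1.47005233] 146.77903678284932
[0.45239425 0.14530917 4.37944376] 72.224435705167
[ 0.45239425  0.14530913 -1.903742  ] 72.2244476860536
gaugefront top L/R [ 0.40875442 -0.18165451  0.084     ] [ 0.38588858 -0.18789129  0.084     ] grip top [ 0.41064657 -0.22886003  0.124     ]
-65.48492926994773
```

```bash
python3 - <<'E'
from h import *
print(delta([.40,-.30,.36],0))
E
```

```text
(array([-13.61, -23.95,  -5.61]), array([ 0.000e+00, -1.000e-02, -6.549e+01]))
```

>>> move_arm(rows="-1.95 -3.42 -0.8 0 0 0 1;-1.95 -3.42 -0.8 0 0 0 1;-1.95 -3.42 -0.8 0 0 0 1;-1.95 -3.42 -0.8 0 0 0 1;-1.95 -3.42 -0.8 0 0 0 1;-1.95 -3.42 -0.8 0 0 0 1;-1.95 -3.42 -0.8 0 0 0 1;0 0 0 0 0 -8.19 1;0 0 0 0 0 -8.19 1;0 0 0 0 0 -8.19 1;0 0 0 0 0 -8.19 1;0 0 0 0 0 -8.19 1;0 0 0 0 0 -8.19 1;0 0 0 0 0 -8.19 1;0 0 0 0 0 -8.19 1;0 0 0 0 0 0 1;0 0 0 0 0 0 1")

```text
time_s: 2.4
eef_pos: [0.3998, -0.2996, 0.3599]
eef_rot: [0.0, 1.0, -0.002, 0.0]
wrist_force: [0.2, -0.4, -0.2]
opening: 1.0
```

```bash
python3 - <<'E'
from h import *
c=snap('wrist','w1.png')
for q in ['wide_gauge','narrow_gauge']:
    print(q,[(np.round(d['bbox']),round(d['confidence'],2)) for d in ctrl.look_for('wrist',q)])
c2=snap('side','s1.png'); print(ctrl.get_obs()['q'])
E
```

```text
wide_gauge [(array([287.,  23., 368., 198.]), 0.85)]
narrow_gauge [(array([464., 151., 517., 244.]), 0.74)]
[-8.81288869e-01 -3.52170451e-02  1.72332366e+00 -3.55036247e-05
  1.45347950e+00 -8.80130610e-01]
```

View pics/w1.png

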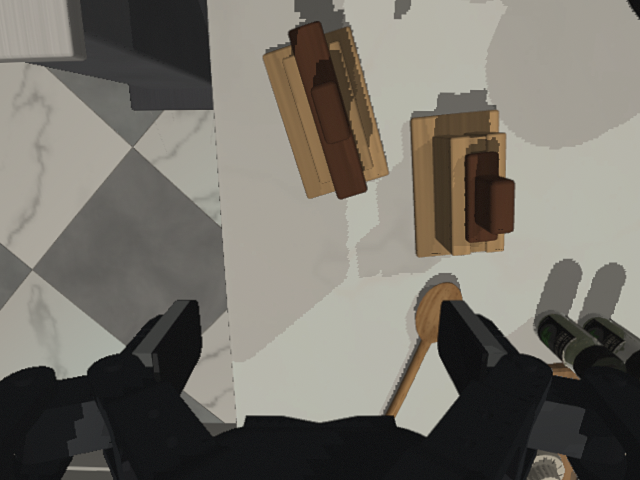

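The wrist view confirms it. The long crossbar runs from (305,25) to (352,195), and the narrow gauge is at (490,195).

```bash
python3 - <<'E'
from h import *
a=cv2.imread('pics/w1.png')[10:210,250:400]
cv2.imwrite('pics/z4.png',cv2.resize(a,None,fx=3,fy=3,interpolation=cv2.INTER_CUBIC))
c=ctrl.camera('wrist')
hit=[d for d in ctrl.trace('wrist','wide_gauge')][0]
m=hit['region'].astype(np.uint8); r=cv2.minAreaRect(np.argwhere(m)[:,::-1].astype(np.float32)); print(r); 
px=np.array([(289,31),(318,21),(367,189),(341,199)],float)
P=np.array([atz(c,*p,.084) for p in px]);print(np.round(P,4),P.mean(0))
g=np.array([(314,84),(336,81)]) 
E
```

```text
((327.660400390625, 109.8113021850586), (178.2939910888672, 35.71373748779297), 74.05460357666016)
[[ 0.3762 -0.1583  0.084 ]
 [ 0.3992 -0.1511  0.084 ]
 [ 0.4415 -0.2846  0.084 ]
 [ 0.419  -0.2934  0.084 ]] [ 0.40896253 -0.22185495  0.084     ]
```

View pics/z4.png

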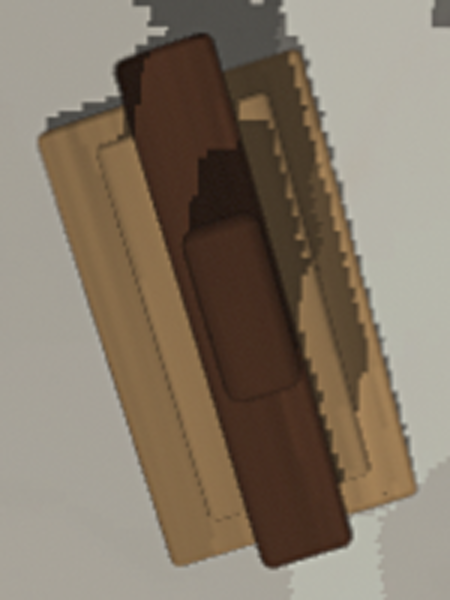

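```bash
python3 - <<'E'
from h import *
c=ctrl.camera('wrist')
z=lambda u,v:(u/3+250,v/3+10)
bar=[z(114,66),z(211,31),z(353,544),z(264,571)]
gr=[z(183,228),z(248,212),z(302,385),z(238,402)]
L=[(-.014,.072,.084),(.014,.072,.084),(.014,-.072,.084),(-.014,-.072,.084)]+[(-.01,.022,.124),(.01,.022,.124),(.01,-.022,.124),(-.01,-.022,.124)]
p,r=fit([(c,np.array(bar+gr),L)],None,[.41,-.22,.3]);print(p,np.degrees(p[2]),np.round(r,1))
for h in (.27,.19): print(delta([p[0],p[1],h],p[2]))
E
```

```text
[ 0.40868789 -0.2224728   0.29533624] 16.921520129832988 [-1.2 -1.9  0.3 -1.4  1.   0.7 -0.1  1.  -1.8  1.2  3.1 -2.   1.7  0.2
 -2.6  2.5]
(array([ 0.89, -7.72,  8.99]), array([  0.  ,   0.  , -16.93]))
(array([ 0.89, -7.72, 16.99]), array([  0.  ,   0.  , -16.93]))
```

>>> move_arm(rows="0.3 -2.6 3 0 0 0 0.7;0.3 -2.6 3 0 0 0 0.7;0.3 -2.5 3 0 0 0 0.7;0 0 0 0 0 -8.5 0.7;0 0 0 0 0 -8.43 0.7;0 0 0 0 0 0 0.7;0 0 0 0 0 0 0.7")

```text
time_s: 3.45
eef_pos: [0.4088, -0.2228, 0.2701]
eef_rot: [0.0, 0.989, 0.145, 0.0]
wrist_force: [0.0, 0.3, 0.1]
opening: 0.698
```

```bash
python3 - <<'E'
from h import *
c=snap('wrist','w2.png'); 
for q in ['wide_gauge','narrow_gauge']: print([(np.round(d['bbox']),round(d['confidence'],2)) for d in ctrl.look_for('wrist',q)])
L=[(-.014,.072,.084),(.014,.072,.084),(.014,-.072,.084),(-.014,-.072,.084)]+[(-.01,.022,.124),(.01,.022,.124),(.01,-.022,.124),(-.01,-.022,.124)]
p=[.4087,-.2225,.2953]
Q=proj(c,(Ro.from_euler('z',p[2]).as_matrix()@np.array(L).T).T+[p[0],p[1],0]); im=c['color'].copy()
for a in Q: cv2.circle(im,tuple(int(round(t)) for t in a),3,(0,255,0),1)
cv2.imwrite('pics/w2o.png',im); print(ctrl.get_obs()['opening'])
E
```

```text
[(array([296., 121., 343., 330.]), 0.73)]
[(array([459., 318., 499., 432.]), 0.94)]
0.7034899462166444
```

View pics/w2o.png

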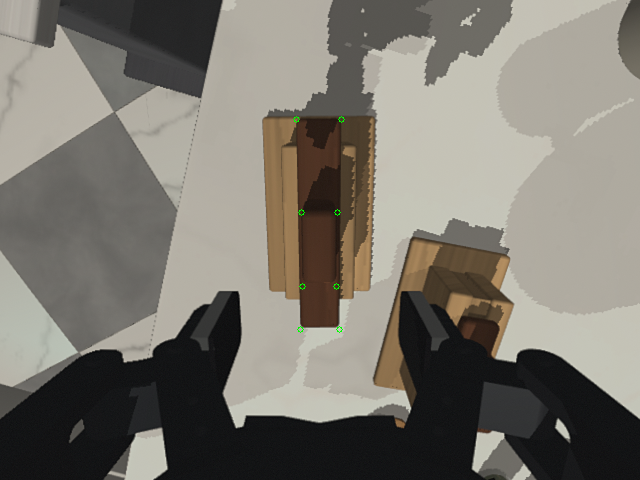

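```bash
python3 - <<'E'
from h import *
c=ctrl.camera('wrist')
for u,v,z in [(430,270,.072),(459,320,.124),(500,300,.072)]:
    print(np.round(delta(atz(c,u,v,z))[0],1))
print(delta([.4087,-.2225,.163],.2953))
E
```

```text
[ 7.9  3.1 19.8]
[ 8.4  4.4 14.6]
[13.3  5.5 19.8]
(array([ 1.00e-02, -4.00e-02,  1.07e+01]), array([ 0.01, -0.01, -0.08]))
```

>>> move_arm(rows="0 0 2.7 0 0 0 0.7;0 0 2.7 0 0 0 0.7;0 0 2.5 0 0 0 0.7;0 0 1.8 0 0 0 0.7;0 0 1 0 0 0 0.7;0 0 0 0 0 0 0.7;0 0 0 0 0 0 0;0 0 0 0 0 0 0;0 0 0 0 0 0 0;0 0 0 0 0 0 0;0 0 0 0 0 0 0;0 0 0 0 0 0 0")

```text
time_s: 4.85
eef_pos: [0.4093, -0.2232, 0.164]
eef_rot: [0.001, 0.989, 0.147, 0.001]
wrist_force: [-0.7, 0.6, 6.6]
opening: 0.221
```

>>> move_arm(rows="0 0 -0.5 0 0 0 0;0 0 -1 0 0 0 0;0 0 -1.5 0 0 0 0;0 0 -2 0 0 0 0;0 0 -2.5 0 0 0 0;0 0 -2.5 0 0 0 0;0 0 -2.5 0 0 0 0;0 0 -2.5 0 0 0 0;0 0 -2 0 0 0 0;0 0 -1 0 0 0 0;0 0 0 0 0 0 0;0 0 0 0 0 0 0")

```text
time_s: 6.05
eef_pos: [0.4084, -0.2224, 0.3421]
eef_rot: [-0.0, 0.989, 0.147, -0.0]
wrist_force: [-0.4, -0.4, -1.6]
opening: 0.224
```

```bash
python3 - <<'E'
from h import *
c=snap('wrist','w3.png');snap('side','s3.png');print(delta([.4415,.02,.344],-.1))
E
```

```text
(array([ 10.24, -22.2 ,  -0.22]), array([-0.11,  0.09, 22.69]))
```

View pics/w3.png

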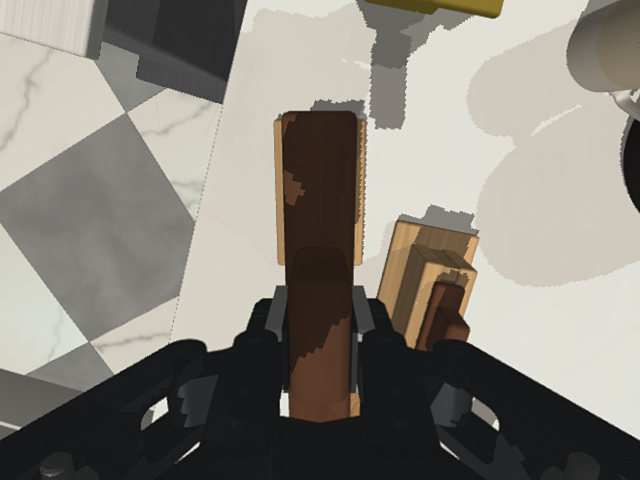

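View pics/s3.png

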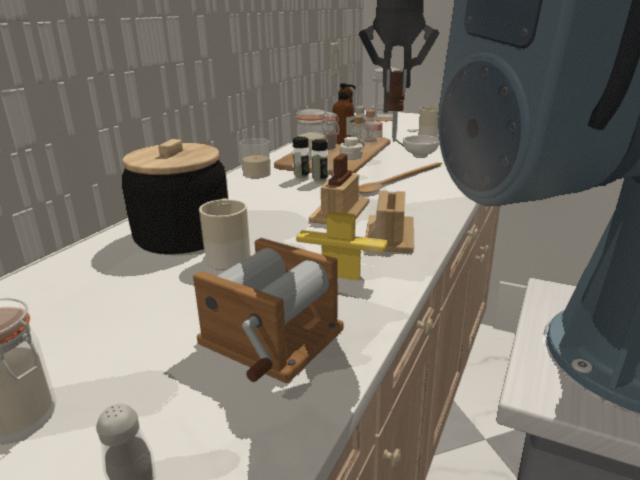

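>>> move_arm(rows="1 -2.2 0 0 0 0 0;1.7 -3.7 0 0 0 0 0;1.7 -3.7 0 0 0 0 0;1.7 -3.7 0 0 0 0 0;1.7 -3.7 0 0 0 0 0;1.4 -3 0 0 0 0 0;1 -2.2 0 0 0 0 0;0 0 0 0 0 5 0;0 0 0 0 0 7 0;0 0 0 0 0 7 0;0 0 0 0 0 3.7 0;0 0 0 0 0 0 0;0 0 0 0 0 0 0")

```text
time_s: 7.45
eef_pos: [0.4412, 0.0195, 0.3421]
eef_rot: [-0.0, 0.999, -0.049, -0.001]
wrist_force: [-0.5, -0.4, -1.4]
opening: 0.223
```

```bash
python3 - <<'E'
from h import *
c=snap('wrist','w4.png');snap('side','s4.png')
print([(np.round(d['bbox']),round(d['confidence'],2)) for d in ctrl.look_for('wrist','dough_roller')])
E
```

```text
[(array([214.,   1., 393., 124.]), 0.61)]
```

View pics/w4.png

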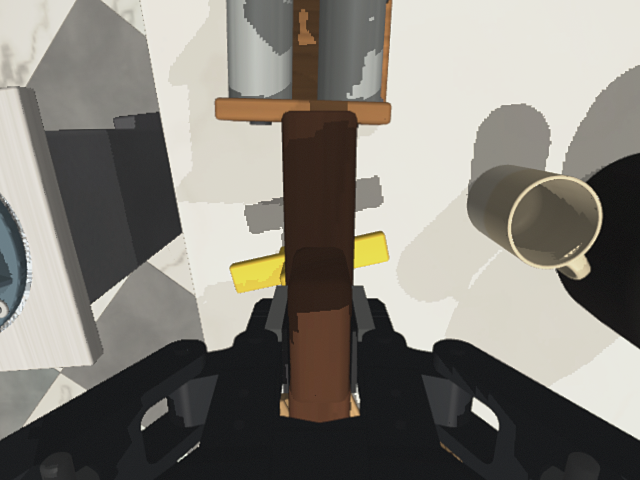

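View pics/s4.png

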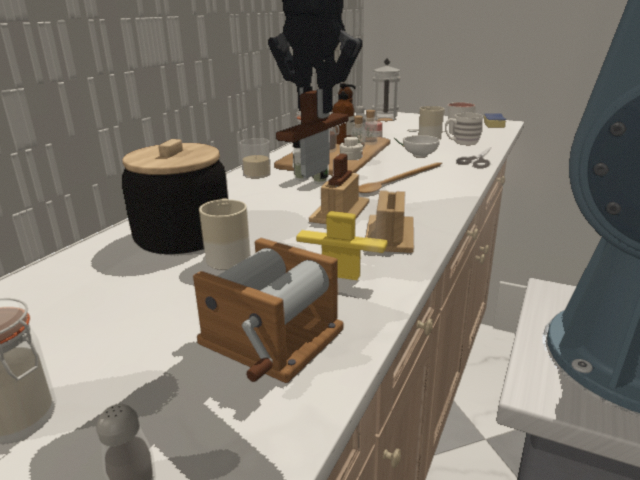

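>>> move_arm(rows="0 -2 0 0 0 0 0;0 -3 0 0 0 0 0;0 -2.5 0 0 0 0 0;0 -1.5 0 0 0 0 0;0 0 0 0 0 0 0;0 0 0 0 0 0 0")

```text
time_s: 8.2
eef_pos: [0.4504, 0.1089, 0.3427]
eef_rot: [0.0, 0.999, -0.049, -0.0]
wrist_force: [0.0, 0.2, -0.2]
opening: 0.226
```

```bash
python3 - <<'E'
from h import *
c=snap('wrist','w5.png')
print([(np.round(d['bbox']),round(d['confidence'],2)) for d in ctrl.look_for('wrist','dough_roller')])
E
```

```text
[]
```

View pics/w5.png

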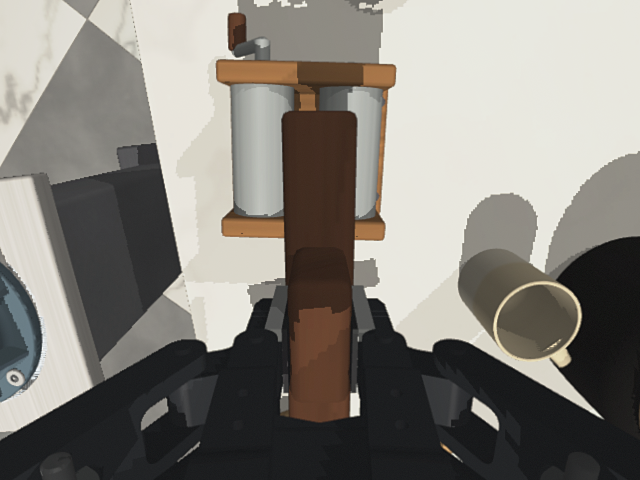

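```bash
python3 - <<'E'
from h import *
a=cv2.imread('pics/w5.png')[40:250,205:405]
cv2.imwrite('pics/z5.png',cv2.resize(a,None,fx=2.8,fy=2.8,interpolation=cv2.INTER_CUBIC))
E
```

```text
(no output)
```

View pics/z5.png

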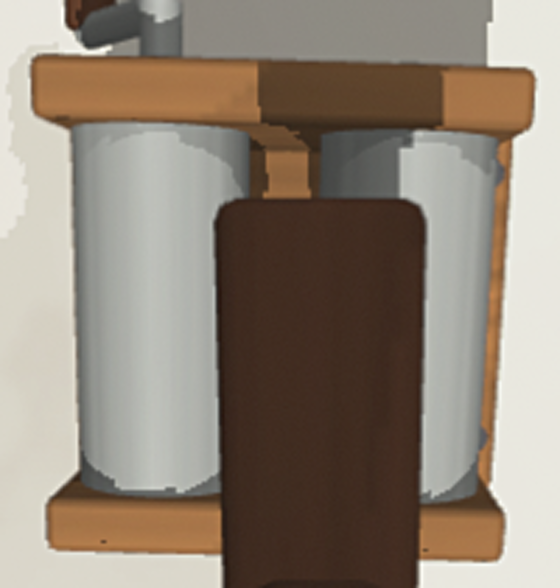

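```bash
python3 - <<'E'
from h import *
c=ctrl.camera('wrist'); s=ctrl.camera('side')
z=lambda u,v:(u/2.8+205,v/2.8+40)
px=np.array([z(32,57),z(535,70),z(504,561),z(47,551)])
L=np.array([(-.065,.066,.108),(.065,.066,.108),(.065,-.066,.108),(-.065,-.066,.108)])
print(np.round([atz(c,*p,.108) for p in px],4), ray(c,320,240))
p,r=fit([(c,px,L)],None,[.44,.159,-.1]);print('wrist',p,np.round(r,1))
z=lambda u,v:(u/3.6+180,v/3.6+225)
ps=np.array([z(368,282),z(50,180),z(285,47),z(565,122)])[[0,1,3,2]]
ps=np.array([z(368,282),z(50,180),z(285,47),z(565,122)])
Ls=L[[0,1,2,3]]
p2,r2=fit([(s,ps,Ls)],None,[.44,.159,-.1]);print('side',p2,np.round(r2,1))
p3,r3=fit([(s,ps,Ls),(c,px,L)],None,[.44,.159,-.1]);print('both',p3)
im=cv2.imread('pics/w5.png')
L2=np.vstack([L,L*[1,50/66,1],[(x,y,.078) for x in(-.01,.01) for y in(-.05,.05)]])
for a in proj(c,(Ro.from_euler('z',p[2]).as_matrix()@L2.T).T+[p[0],p[1],0]): cv2.circle(im,tuple(int(round(t)) for t in a),2,(0,255,0),1)
cv2.imwrite('pics/w5o.png',im)
# held gauge front end
for uv in [(282,112),(357,112)]: print('bar end',atz(c,*uv,.084+.178),delta(atz(c,*uv,.262))[0])
print(p[0:2],delta([p[0],p[1],.343],p[2]))
E
```

```text
[[0.3893 0.2287 0.108 ]
 [0.5162 0.2126 0.108 ]
 [0.5006 0.0836 0.108 ]
 [0.3721 0.0996 0.108 ]] (array([0.45729953, 0.17647028, 0.4132712 ]), array([-0.02527644, -0.2751839 , -0.96108069]))
wrist [ 0.44451641  0.15585794 -0.12608139] [-1.6 -1.   1.5 -0.9  0.2  1.6 -0.2  1.3]
side [ 0.44205679  0.15675517 -0.07889372] [-0.6  0.7 -0.7  1.2 -0.2 -1.7  2.6 -2.7]
both [ 0.44420735  0.15598179 -0.11938433]
bar end [0.4444718  0.18251037 0.262     ] [-1.36 -7.33  8.09]
bar end [0.47148586 0.1797768  0.262     ] [ 1.36 -7.33  8.09]
[0.44451641 0.15585794] (array([-1.08, -4.68, -0.01]), array([ 0.01, -0.  ,  1.42]))
```

View pics/w5o.png

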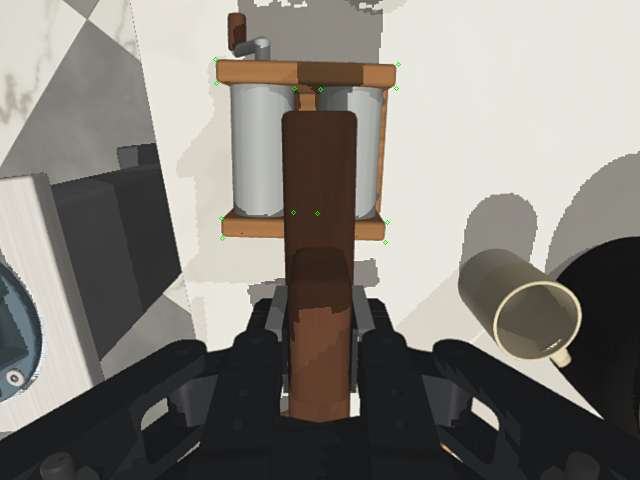

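>>> move_arm(rows="-0.3 -1.4 0 0 0 0.7 0;-0.5 -2 0 0 0 0.7 0;-0.25 -1.2 0 0 0 0 0;0 0 1.5 0 0 0 0;0 0 2.5 0 0 0 0;0 0 2 0 0 0 0;0 0 1 0 0 0 0;0 0 0.4 0 0 0 0;0 0 0 0 0 0 0;0 0 0 0 0 0 0")

```text
time_s: 9.4
eef_pos: [0.4459, 0.1558, 0.2699]
eef_rot: [-0.0, 0.998, -0.062, 0.001]
wrist_force: [-0.1, -0.4, -0.8]
opening: 0.222
```

```bash
python3 - <<'E'
from h import *
c=snap('wrist','w6.png');s=snap('side','s6.png')
z=cv2.imread('pics/s6.png')[100:390,170:390]; cv2.imwrite('pics/z6.png',cv2.resize(z,None,fx=2,fy=2))
print(delta([.4445,.1545,.2],-.126))
E
```

```text
(array([-0.13,  0.16,  6.99]), array([-0.02, -0.11,  0.08]))
```

View pics/w6.png

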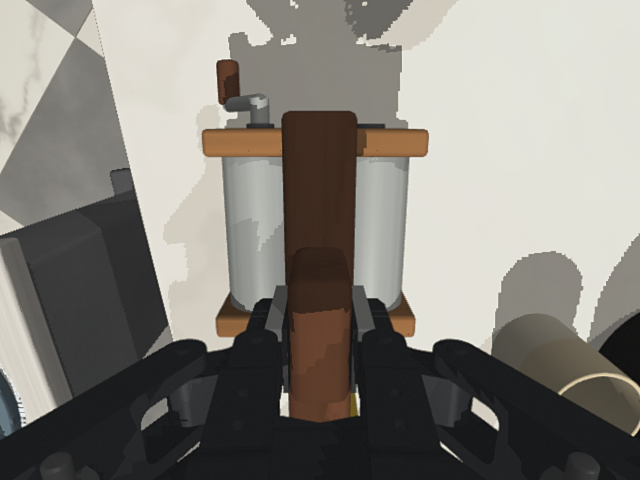

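View pics/z6.png

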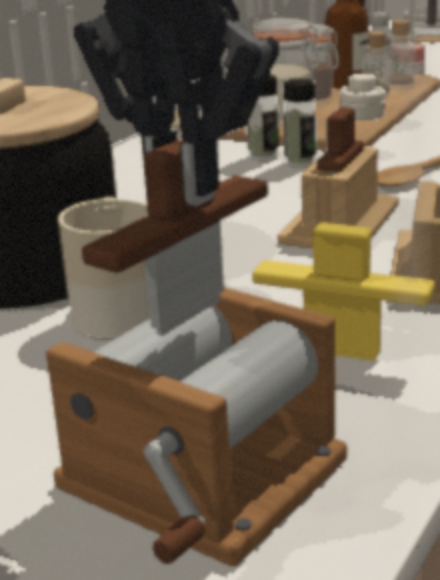

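>>> move_arm(rows="-0.14 0.15 0 0 0 0 0;0 0 0.5 0 0 0 0;0 0 1 0 0 0 0;0 0 1 0 0 0 0;0 0 1 0 0 0 0;0 0 0.8 0 0 0 0;0 0 0.5 0 0 0 0;0 0 0.4 0 0 0 0;0 0 0 0 0 0 0;0 0 0 0 0 0 0")

```text
time_s: 10.5
eef_pos: [0.4438, 0.1546, 0.2171]
eef_rot: [-0.0, 0.998, -0.062, 0.0]
wrist_force: [0.3, -0.9, -1.7]
opening: 0.23
```

>>> move_arm(rows="0 0 0.5 0 0 0 0;0 0 0.5 0 0 0 0;0 0 0.3 0 0 0 0;0 0 0.2 0 0 0 0;0 0 0.1 0 0 0 0;0 0 0 0 0 0 0;0 0 0 0 0 0 0")

```text
time_s: 11.2
eef_pos: [0.4437, 0.1545, 0.201]
eef_rot: [-0.0, 0.998, -0.062, 0.0]
wrist_force: [-0.4, 0.5, -1.4]
opening: 0.224
```

```bash
python3 - <<'E'
from h import *
c=snap('wrist','w7.png');s=snap('side','s7.png')
z=cv2.imread('pics/s7.png')[150:390,170:390]; cv2.imwrite('pics/z7.png',cv2.resize(z,None,fx=2.4,fy=2.4))
o=ctrl.get_obs();print(o['wrist_force'],o['eef_pos'])
E
```

```text
[-0.29270478  0.87872912 -1.72281295] [0.44376795 0.1545482  0.20105563]
```

View pics/z7.png

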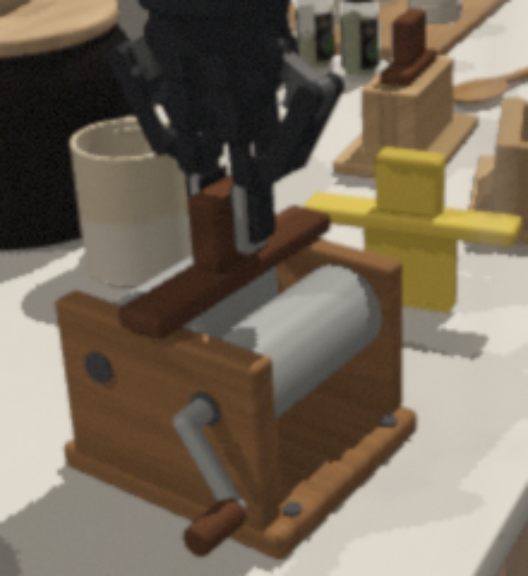

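Nearly home, and no contact yet. I'll lower in small steps until the force shows it is seated.

>>> move_arm(rows="0 0 0.1 0 0 0 0;0 0 0.1 0 0 0 0;0 0 0 0 0 0 0;0 0 0 0 0 0 0")

```text
time_s: 11.7
eef_pos: [0.4439, 0.1546, 0.2]
eef_rot: [0.0, 0.998, -0.062, 0.0]
wrist_force: [-3.6, -1.5, 9.2]
opening: 0.22
```

Contact at the expected height (9 N up, TCP at 0.200). I'll release gently and retreat straight up.

>>> move_arm(rows="0 0 0 0 0 0 0.4;0 0 0 0 0 0 0.5;0 0 0 0 0 0 0.6;0 0 0 0 0 0 0.6;0 0 0 0 0 0 0.6;0 0 -1 0 0 0 0.6;0 0 -2 0 0 0 0.6;0 0 -3 0 0 0 0.6;0 0 -3 0 0 0 0.6;0 0 -3 0 0 0 0.6;0 0 -2 0 0 0 0.6;0 0 0 0 0 0 0.6;0 0 0 0 0 0 0.6")

```text
time_s: 13.0
eef_pos: [0.4436, 0.1546, 0.3392]
eef_rot: [-0.0, 0.998, -0.062, 0.0]
wrist_force: [-0.6, 0.0, -0.7]
opening: 0.602
```

```bash
python3 - <<'E'
from h import *
c=snap('wrist','w8.png');s=snap('side','s8.png')
a=cv2.resize(cv2.imread('pics/s8.png')[170:390,180:400],(480,480)); b=cv2.imread('pics/w8.png')[:, 150:470]
cv2.imwrite('pics/z8.png',np.hstack([a,b]))
o=ctrl.get_obs();print(o['wrist_force'],o['eef_pos'])
E
```

```text
[-0.26754542 -0.27787592 -0.19879768] [0.44303759 0.15449485 0.3377138 ]
```

View pics/z8.png

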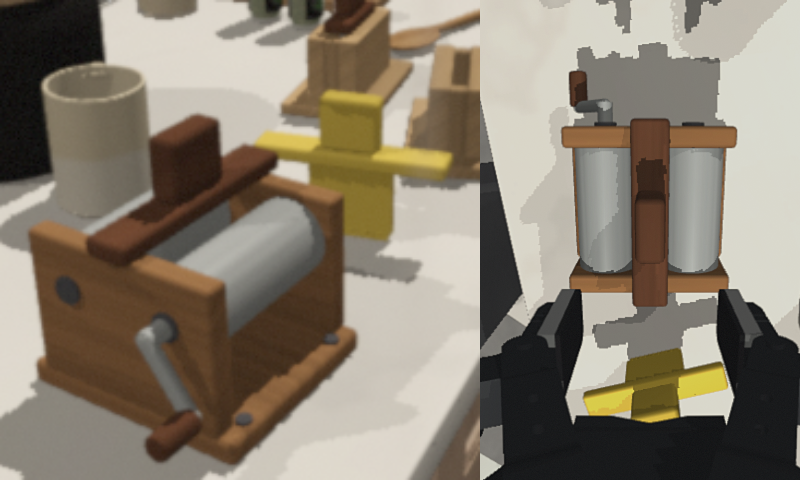

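The crossbar lies across both cheeks, centred over the gap, and the fingers are clear. One numeric check before handing in.

```bash
python3 - <<'E'
from h import *
c=ctrl.camera('wrist')
px=np.array([(481-480+150+150,119),(669-480+150,119),(668-480+150,305),(633-480+150,305)],float); px[0,0]=631-480+150
L=[(-.014,.072,.120),(.014,.072,.120),(.014,-.072,.120),(-.014,-.072,.120)]
p,r=fit([(c,px,L)],None,[.444,.155,-.12]);print('gauge',p,np.round(r,1))
rx=np.array([.4445,.1559]);d=Ro.from_euler('z',.126).as_matrix()[:2,:2]@(p[:2]-rx);print('in roller frame',d,p[2]+.126)
print(ctrl.hand_in())
E
```

```text
gauge [ 0.44369265  0.15631046 -0.12182928] [-1.2 -1.6  1.2 -1.7  0.3  3.  -0.3  3.1]
in roller frame [-0.00085253  0.00030575] 0.004170723378742899
the job is handed in; nothing more can be done
None
```

I put the wide gauge in the roller gap with its crossbar resting on both cheeks, and handed the job in at about 13 s of the 43 s limit. No verdict was reported.

I gripped it by the upright grip, lifted it out of its stand and lowered the blade between the rollers. I kept hold until it touched down, with about 9 N of upward force at the expected height. Then I opened the fingers and moved the gripper about 14 cm straight up.

- **Position:** a last fit to the wrist picture put the gauge about 1 mm across and 0.3 mm along from the gap's centre. It lies about 0.2° off the line of the rollers.
- **Seating:** the side and wrist pictures show it upright and flat on both cheeks. I did not measure its height and tilt separately. They rest on the touchdown height and the pictures.
- **Robot clear:** the fingers are away from everything, and the wrist force is near zero.
- **Other gauges:** I kept clear of the narrow gauge and the yellow look-alike. Both look unmoved in the pictures, but I did not measure them again.

One disagreement: early on, the side camera gave the roller's angle about 2.7° different from the wrist camera. I used the wrist value, and the gauge went in without touching the rollers.

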